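# Padlocks to their job trays

### The job

The keys for four safety padlocks have been cut: put each padlock into the job tray whose key has the tag of the padlock's own colour, lying flat on the floor of the empty black bay beside the key. Set them down without dropping them, and leave the brass lock cylinder and the dish of pins where they are.

Things in the scene. Friction and masses are not known exactly. Their poses are not given: they have to be found in the camera images.
- padlock_red: Loose red safety padlock lying flat, 76 mm long overall: red body 38 mm wide (y), 20 mm thick (z), from x = -38 to +7 mm, and a steel U shackle 29 mm wide at its +x end; both faces alike, with a small white label. Origin: middle of overall length, width and thickness, 10 mm above what it lies on. Grip the flat -y and +y sides of the body, around x = -18 mm. About 0.1 kg.
- padlock_blue: Loose blue safety padlock lying flat, 76 mm long overall: blue body 38 mm wide (y), 20 mm thick (z), from x = -38 to +7 mm, and a steel U shackle 29 mm wide at its +x end; both faces alike, with a small white label. Origin: middle of overall length, width and thickness, 10 mm above what it lies on. Grip the flat -y and +y sides of the body, around x = -18 mm. About 0.1 kg.
- padlock_yellow: Loose yellow safety padlock lying flat, 76 mm long overall: yellow body 38 mm wide (y), 20 mm thick (z), from x = -38 to +7 mm, and a steel U shackle 29 mm wide at its +x end; both faces alike, with a small white label. Origin: middle of overall length, width and thickness, 10 mm above what it lies on. Grip the flat -y and +y sides of the body, around x = -18 mm. About 0.1 kg.
- padlock_green: Loose green safety padlock lying flat, 76 mm long overall: green body 38 mm wide (y), 20 mm thick (z), from x = -38 to +7 mm, and a steel U shackle 29 mm wide at its +x end; both faces alike, with a small white label. Origin: middle of overall length, width and thickness, 10 mm above what it lies on. Grip the flat -y and +y sides of the body, around x = -18 mm. About 0.1 kg.
- tray_red_bay (a point): Fixed grey tray 104 x 102 mm, walls 8 mm above the bench, 2.5 mm thick. One compartment holds the key with a red tag (38 x 26 mm) and red head; the other is the empty bay with black floor, 99 mm long (x), 58 mm wide (y). This point: centre of the bay's floor, 3 mm above the bench; x along the bay, y towards the key, z up; tray centre at y = +19.5 mm.
- tray_blue_bay (a point): Fixed grey tray 104 x 102 mm, walls 8 mm above the bench, 2.5 mm thick. One compartment holds the key with a blue tag (38 x 26 mm) and blue head; the other is the empty bay with black floor, 99 mm long (x), 58 mm wide (y). This point: centre of the bay's floor, 3 mm above the bench; x along the bay, y towards the key, z up; tray centre at y = +19.5 mm.
- tray_yellow_bay (a point): Fixed grey tray 104 x 102 mm, walls 8 mm above the bench, 2.5 mm thick. One compartment holds the key with a yellow tag (38 x 26 mm) and yellow head; the other is the empty bay with black floor, 99 mm long (x), 58 mm wide (y). This point: centre of the bay's floor, 3 mm above the bench; x along the bay, y towards the key, z up; tray centre at y = +19.5 mm.
- tray_green_bay (a point): Fixed grey tray 104 x 102 mm, walls 8 mm above the bench, 2.5 mm thick. One compartment holds the key with a green tag (38 x 26 mm) and green head; the other is the empty bay with black floor, 99 mm long (x), 58 mm wide (y). This point: centre of the bay's floor, 3 mm above the bench; x along the bay, y towards the key, z up; tray centre at y = +19.5 mm.
- euro_cylinder: Brass lock cylinder lying loose on its side, 64 mm long (x), 38 mm wide, 17 mm high; origin at the middle of its underside. Work in progress among the padlocks and trays: leave it where it is.
- pin_dish: Small round steel dish of lock pins, loose, 72 mm across and 14 mm high; origin at the centre of its underside. Leave it where it is.
Mind the look-alikes: they are no part of the job. Several things look just like the padlock_blue: the one meant starts farthest to the robot's left.

How it is judged:
By the outcome, as a careful person would: the job done as asked, in the order asked, and still so for the second after the job is handed in, with the robot touching nothing.
It also fails if it takes over 106 s, if anything falls off the work surface, if the arm or the gripper's body presses on something with over 40 N, if the wrist force passes 120 N, or if a joint passes its speed limit or range.

### The arm

A 6-joint arm with a two-finger parallel gripper is mounted at the origin on the work surface. World frame = base frame: x ahead of the robot, y to its left, z up, the work surface at z = 0. Lengths are in m, angles in degrees, forces in N, time in s.
With the tool pointing down it reaches from about 0.4 to 0.825 m from the base axis. Payload 7 kg.
Tool frame: the origin (TCP) lies midway between the tips of the shut fingers; the grasp point (between the pads) lies 19 mm behind it; z points along the fingers, y is the line along which they close (so a half turn about z gives the same grasp; the last joint's range is limited). The gripper opens to 88 mm and grips with 3 to 60 N. Pads are 19 mm wide; open, the fingers measure 130 mm over their backs; the gripper's body (78 mm by 193 mm) begins 47 mm behind the grasp point.
Start: joints at [-60.728, 20.546, 0.682, 0, -70.136, -16.507], TCP at [0.149, -0.658, 0.227] pointing down, gripper open.
Joint ranges: [-176.03, 176.03], [-82.01, 121.73], [-58.28, 71.71], [-173.87, 95.51], [-174.79, -0.11], [-173.66, 173.66]. Speed limits (degrees/s): [136.94, 136.94, 172.46, 180, 180, 180].

### API

Orientations are given as [roll, pitch, yaw] about the fixed x, y, z axes, in that order (R = Rz(yaw) Ry(pitch) Rx(roll)).
In Python, from plant import ctrl gives the robot as it stands. The module is installed in compiled form; this text tells all that it offers.
- The arm moves only by the tool play_rows, never from a script. Its argument "commands" is a list that holds one entry, the list of rows, each a list of 7 numbers: the turn, a rotation vector about the tool's x, y, z in rad, then the shift along the tool's x, y, z in cm, then the finger opening in cm, from 0 to 8.76. In form: [[[ax, ay, az, x, y, z, grip], ...]]. A call has 1 to 8 rows; each row is the pose to reach, as a shift and turn from the pose commanded when the call began, along the tool's axes at that moment; what a row does not reach only later rows make up. A row lasts 1/12 s, in which the tool goes at most 41.7 mm and 7.16 degrees, less where a joint would pass 70% of its speed; a pose out of reach is approached as far as the arm can. A call with a gripper value outside its range is refused whole. The fingers move at their own pace and stop on an object; the grip force is fixed at half the most. Time passes only in rows, so rows that repeat a pose let the fingers close. It gives the time, the measured TCP pose, the force, the opening and the grip force at its end, in the units of the state.
- ctrl.get_obs(): the state, without advancing time (a new reading comes with each control period).
- ctrl.snapshot(name): name is "side" or "top"; returns a dict with "color" (400x640x3 uint8, red, green, blue), "camera_matrix" (3x3 intrinsics, pixels), "origin" and "rotation" of the camera in the world. Camera axes: x right, y down, z forward; pixel columns grow to the right and rows downward; lengths in m; the calibration is good to about 2 mm. A picture is of the moment at which its call begins. There is no depth.
- ctrl.close_job(): hands the job in; it is judged then, once.
Trained networks look in a picture, given as the dict that the camera call returned (one of the last four; its "shot" number tells which), for a name from the list of things; names that differ only in an ending like _2 or _b are one class to them, and where a whole thing is asked for, a point or a joint stands for the part that bears it (a point fixed in the world has none). Each returns a list of dicts, best first, with "conf" (0 to 1); they miss things now and then, are a little off and sometimes report something else, mostly with a low value. They report only what shows in the picture. A call takes as long as a camera call. They do not tell look-alikes from the thing itself.
- ctrl.find_in(picture, name): "bbox" ([left, top, width, height] in pixels, round what is visible of it).
The state is a dict: "clock": time; "joint_pos": joint angles; "qvel": joint speeds; "tau": joint torques, N m; "tool_pos": TCP position; "orientation": TCP orientation; "force": force on the tool from outside, world axes, zero at the start; "moment": the same for the moment, N m; "opening": finger opening in m; "gripper_force": force on a finger pad.
Only numpy, scipy, OpenCV 4.12 (cv2) and the standard library are available. Lean on these libraries where they do the work, as an engineer would, in place of code of your own. Each camera call takes 0.05 s, during which the arm holds its last target. There are 200 camera calls.

## Working session

There is one attempt and no reset: what is moved stays moved. The work goes in short steps, Python scripts to look and compute and a tool call to move; the robot and the scene stay as the last step left them, time stands still between calls to the robot, and variables do not carry over. Pictures are saved under pics/ and viewed, at most 14 in all, crops included, and the job is handed in when it is done.

Besides the shell and the picture viewer there is one more tool, called as name([rows], argument=value, ...), one row to a line, values as JSON. play_rows: Moves the arm, as the interface text tells. Its arguments: {"type":"object","properties":{"commands":{"type":"array","items":{"type":"array","items":{"type":"array","items":{"type":"number"}}}}},"required":["commands"]}

```bash
mkdir -p pics; python3 - <<'E'
from plant import ctrl
import cv2
for n in("top","side"):
    s=ctrl.snapshot(n); cv2.imwrite(f"pics/{n}0.png",s["color"][:,:,::-1])
    print(n,s["camera_matrix"],s["origin"],s["rotation"],s["shot"])
    for k in["padlock_red","padlock_blue","padlock_yellow","padlock_green","tray_red_bay","tray_blue_bay","euro_cylinder","pin_dish"]:
        print(k,[( [round(v) for v in d["bbox"]],round(d["conf"],2)) for d in ctrl.find_in(s,k)])
print(ctrl.get_obs())
E
```

```text
top [[387.5945161    0.         322.57354861]
 [  0.         387.5945161  197.32754582]
 [  0.           0.           1.        ]] [0.40878508 0.0056889  1.04718919] [-173.55717652    0.29870346  -90.22495881] 1
padlock_red [([260, 148, 28, 17], 0.52)]
padlock_blue [([246, 245, 15, 30], 0.9), ([311, 251, 28, 24], 0.83), ([306, 131, 17, 18], 0.6), ([203, 247, 17, 26], 0.59), ([345, 191, 50, 50], 0.54)]
padlock_yellow [([172, 191, 19, 26], 0.73), ([262, 146, 26, 16], 0.57)]
padlock_green [([275, 209, 17, 27], 0.66)]
tray_red_bay [([347, 129, 59, 53], 0.8)]
tray_blue_bay [([348, 194, 46, 46], 0.61)]
euro_cylinder [([311, 172, 28, 20], 0.49)]
pin_dish [([223, 188, 26, 29], 0.84)]
side [[457.05691183   0.         322.29721802]
 [  0.         457.05691183 194.67418251]
 [  0.           0.           1.        ]] [0.33122072 0.71100188 0.89122173] [-1.39435675e+02 -7.63838049e-02 -1.65516687e+02] 2
padlock_red [([247, 219, 18, 30], 0.86)]
padlock_blue [([343, 313, 35, 32], 0.84), ([375, 203, 27, 23], 0.8), ([355, 270, 34, 23], 0.77), ([242, 186, 31, 26], 0.69)]
padlock_yellow [([254, 335, 43
[... 311 characters left out ...]
2, 116, 46, 38], 0.16)]
{'clock': 0.9, 'joint_pos': array([-6.07269911e+01,  2.05450524e+01,  6.82769637e-01, -2.26611010e-05,
       -7.01356968e+01, -1.65060975e+01]), 'qvel': array([ 0.10163895, -0.00618175, -0.04553337,  0.02850719, -0.06140146,
       -0.05193955]), 'tau': array([-5.84725003e-04, -5.82355106e+01,  2.93304545e+01,  7.00267509e+00,
        1.25067338e-02, -3.62377648e-06]), 'tool_pos': array([ 0.14913708, -0.6583043 ,  0.22658211]), 'orientation': array([-1.79998069e+02,  5.94470746e-04, -1.67233096e+02]), 'force': array([-0.37910303, -0.17034939, -0.44295481]), 'moment': array([ 0.04654292,  0.01805959, -0.03773306]), 'gripper_force': 0.0, 'opening': 0.08780575422599562}
```

View pics/top0.png

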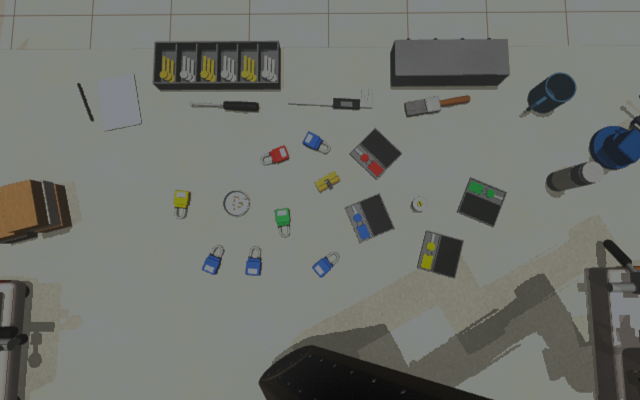

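View pics/side0.png

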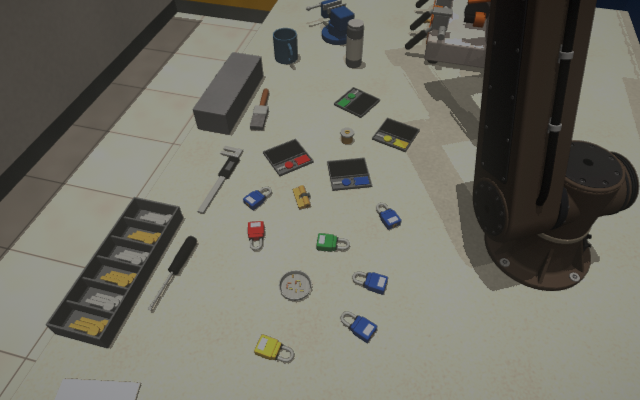

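Top view: the leftmost blue padlock is at about (213,260), with red (276,156), yellow (181,202) and green (283,218). The trays are red (375,154), blue (370,218), yellow (440,254) and green (482,202). The side view agrees. I'll zoom in to check orientations.

```bash
python3 - <<'E'
import cv2,numpy as np
a=cv2.imread("pics/top0.png")
c1=cv2.resize(a[120:285,165:345],None,fx=3.4,fy=3.4,interpolation=cv2.INTER_CUBIC)
c2=cv2.resize(a[120:285,340:515],None,fx=3.4,fy=3.4,interpolation=cv2.INTER_CUBIC)
cv2.imwrite("pics/c1.png",c1);cv2.imwrite("pics/c2.png",c2)
E
```

```text
(no output)
```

View pics/c1.png

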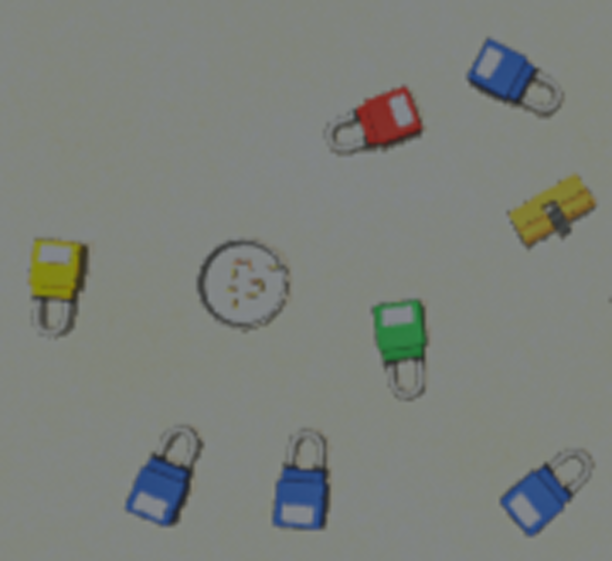

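View pics/c2.png

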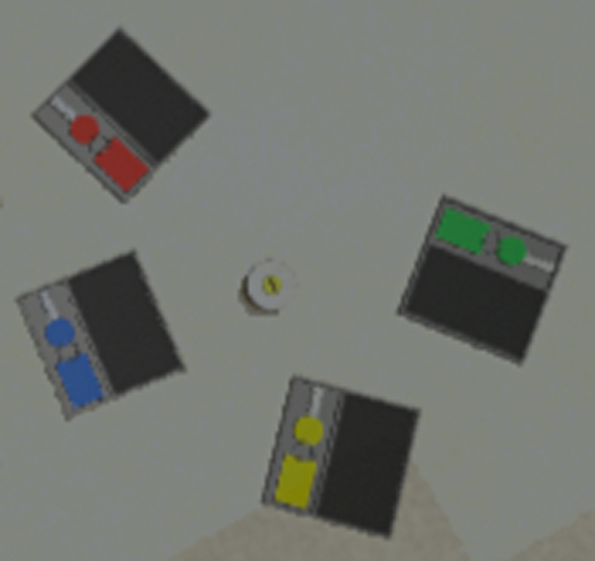

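```bash
cat > lib.py <<'E'
import numpy as np,cv2
from scipy.optimize import minimize
from scipy.spatial.transform import Rotation as Ro
def cam(s): return s["camera_matrix"],np.array(s["origin"]),Ro.from_euler("xyz",s["rotation"],degrees=True).as_matrix() if np.ndim(s["rotation"])==1 else np.array(s["rotation"])
def unproj(s,uv,z):
    K,o,R=cam(s); d=R@np.linalg.solve(K,[uv[0],uv[1],1]); return o+d*(z-o[2])/d[2]
def proj(s,P):
    K,o,R=cam(s); p=(np.asarray(P)-o)@R@K.T; return p[:,:2]/p[:,2:]
HUE={"red":(172,8),"blue":(100,125),"yellow":(22,35),"green":(45,80)}
def mask(s,c):
    h=cv2.cvtColor(s["color"],cv2.COLOR_RGB2HSV); a,b=HUE[c]; H=h[...,0]
    m=((H>=a)&(H<=b)) if a<b else ((H>=a)|(H<=b))
    return (m&(h[...,1]>110)&(h[...,2]>35)).astype(np.uint8)
BOX=np.array([[x,y,z] for x in(-.038,.007) for y in(-.019,.019) for z in(.0,.02)])
def fit(shots,c,xy,yaw,z=0.):
    """fit body prism (pose = padlock origin) to hull of colour blob in each shot"""
    data=[]
    for s in shots:
        m=mask(s,c); q=np.r_[xy,z+.01]-.0155*np.r_[np.cos(yaw),np.sin(yaw),0]
        u,v=proj(s,q[None])[0]; x0,y0=int(u)-25,int(v)-25
        w=m[y0:y0+50,x0:x0+50].copy(); n,l,st,ce=cv2.connectedComponentsWithStats(w)
        k=[i for i in range(1,n) if st[i,4]>25 and np.hypot(*(ce[i]-25))<13]
        pts=np.argwhere(np.isin(l,k))[:,::-1].astype(np.int32)
        t=np.zeros((400,400),np.uint8); h=cv2.convexHull(np.vstack([pts*8,pts*8+[0,7],pts*8+[7,0],pts*8+7]).astype(np.int32)); cv2.fillConvexPoly(t,h,1)
        data.append((s,x0,y0,t))
    def cost(p):
        e=0; r=Ro.from_euler("z",p[2]).as_matrix(); B=BOX@r.T+[p[0],p[1],z]
        for s,x0,y0,t in data:
            q=(proj(s,B)-[x0,y0]+.5)*8
            a=np.zeros_like(t); cv2.fillConvexPoly(a,cv2.convexHull(np.round(q).astype(np.int32)),1)
            e+=1-(a&t).sum()/max((a|t).sum(),1)
        return e/len(data)
    best=None
    for d in(-.15,0,.15):
        r=minimize(cost,[*xy,yaw+d],method="Nelder-Mead",options=dict(initial_simplex=np.array([*xy,yaw+d])+np.array([[0,0,0],[.006,0,0],[0,.006,0],[0,0,.2]])))
        if best is None or r.fun<best.fun: best=r
    return best.x,best.fun
E
python3 - <<'E'
from lib import *
from plant import ctrl
T=ctrl.snapshot("top");S=ctrl.snapshot("side")
f=lambda p,o:(np.array(p)+.5)/3.4-.5+o
tr={"red":[(32,115),(126,203),(210,114),(120,28)],"blue":[(69,420),(17,298),(134,251),(185,371)],
"yellow":[(293,376),(262,503),(390,538),(420,409)],"green":[(444,195),(566,245),(522,364),(398,312)]}
for c,q in tr.items():
    P=np.array([unproj(T,f(p,(340,120)),.008) for p in q])[:,:2]
    ce=P.mean(0); y=(P[0]+P[1])/2-(P[2]+P[3])/2; L=np.linalg.norm(y); y/=L
    x=P[1]+P[2]-P[0]-P[3];W=np.linalg.norm(x)/2
    x/=2*W; a=np.array([y[1],-y[0]]); 
    if a@x<0:x=-x
    a=a+x; b=ce-.0195*y
    print("tray",c,b.round(4),"yaw x",np.degrees(np.arctan2(a[1],a[0])).round(1),L.round(4),W.round(4))
# body centre px, shackle end px in c1
pk={"red":((390,117),(335,135)),"yellow":((57,265),(52,332)),"green":((400,328),(408,395)),"blue":((158,492),(188,430))}
for c,(b,s) in pk.items():
    B=unproj(T,f(b,(165,120)),.018)[:2];E=unproj(T,f(s,(165,120)),.012)[:2]
    d=E-B; yaw=np.arctan2(d[1],d[0]); o=B+.0155*d/np.linalg.norm(d)
    print(c,o.round(4),np.degrees(yaw).round(1))
    for sh in([T],[S],[T,S]):
        p,e=fit(sh,c,o,yaw); print("   ",p[:2].round(4),np.degrees(p[2]).round(1),e.round(3))
E
```

```text
tray red [ 0.6602 -0.1481] yaw x 45.4 0.1005 0.1019
tray blue [ 0.477  -0.1328] yaw x 22.1 0.0997 0.1032
tray yellow [ 0.369  -0.3188] yaw x -15.4 0.1018 0.1024
tray green [ 0.4947 -0.4091] yaw x -113.3 0.1019 0.1035
red [0.6391 0.142 ] 106.3
    [0.6401 0.1439] 108.6 0.114
    [0.6384 0.1414] 114.2 0.169
    [0.6389 0.1431] 111.6 0.148
yellow [0.5106 0.3898] 175.4
    [0.5078 0.3935] 175.7 0.136
    [0.5089 0.3911] 179.9 0.107
    [0.508  0.3921] 176.2 0.122
green [0.4598 0.1161] -173.4
    [0.4578 0.1177] -174.5 0.129
    [0.4595 0.1061] -170.0 0.311
    [0.4579 0.1164] -172.2 0.228
blue [0.3635 0.2977] -23.3
    [0.3656 0.3011] -17.2 0.155
    [0.3645 0.2971] -15.8 0.213
    [0.3657 0.3009] -17.6 0.185
```

```bash
cat > plan.py <<'E'
from lib import *
from plant import ctrl
D={"green":((.459,.117),-174,-174,(.4947,-.4091),-113.3,1),
"red":((.6393,.143),110,-70,(.6602,-.1481),-134.6,-1),
"blue":((.365,.300),-18,-18,(.477,-.1328),22.1,1),
"yellow":((.5085,.392),177,-3,(.369,-.3188),-15.4,-1)}
def u(a): return np.array([np.cos(np.radians(a)),np.sin(np.radians(a))])
def pick(c): o,py,ty,b,by,s=D[c]; return [*(np.array(o)-.018*u(py)),ty]
def place(c): o,py,ty,b,by,s=D[c]; return [*(np.array(b)-.018*s*u(by)),by]
def plan(wps):
    o=ctrl.get_obs(); print("clock",o["clock"],"tcp",np.round(o["tool_pos"],4),np.round(o["orientation"],1),"q",np.round(o["joint_pos"],0),"open",round(o["opening"],4),o["gripper_force"])
    p=np.array(o["tool_pos"]);yaw=o["orientation"][2]
    for x,y,z,w in wps:
        R=Ro.from_euler("xyz",[180,0,yaw],degrees=True).as_matrix()
        d=np.round(R.T@(np.array([x,y,z])-p)*100,1); a=round(-np.radians((w-yaw+180)%360-180),2)
        n=max(np.linalg.norm(d)/4.17,abs(np.degrees(a))/7.16)
        print("to",np.round([x,y,z,w],3),"az",a,"shift",d,"rows",round(n,1))
        p=p+R@d/100; yaw=yaw-np.degrees(a)
E
python3 - <<'E'
from plan import *
a=pick("green");b=place("green")
plan([(.45,-.4,.18,-170),(a[0],a[1],.13,a[2]),(a[0],a[1],.0075,a[2]),(a[0],a[1],.11,a[2]),(.55,-.2,.11,-140),(b[0],b[1],.11,b[2]),(b[0],b[1],.0115,b[2])])
E
```

```text
clock 1.0 tcp [ 0.1491 -0.6583  0.2266] [ 180.    -0.  -167.2] q [-61.  21.   1.   0. -70. -17.] open 0.0873 0.0
to [   0.45   -0.4     0.18 -170.  ] az 0.05 shift [-35.1  18.5   4.7] rows 9.6
to [ 4.77e-01  1.19e-01  1.30e-01 -1.74e+02] az 0.07 shift [-11.5  50.7   5. ] rows 12.5
to [ 4.77e-01  1.19e-01  8.00e-03 -1.74e+02] az -0.0 shift [-0.  -0.  12.2] rows 2.9
to [ 4.77e-01  1.19e-01  1.10e-01 -1.74e+02] az -0.0 shift [ -0.   -0.  -10.2] rows 2.4
to [ 5.5e-01 -2.0e-01  1.1e-01 -1.4e+02] az -0.6 shift [ -4.  -32.5  -0. ] rows 7.9
to [ 5.020e-01 -3.930e-01  1.100e-01 -1.133e+02] az -0.46 shift [ 16.1 -11.6  -0. ] rows 4.8
to [ 5.020e-01 -3.930e-01  1.200e-02 -1.133e+02] az -0.0 shift [-0.   0.   9.8] rows 2.4
```

play_rows([
  [[0,0,0.02,-17.5,9.2,2.3,6.4],[0,0,0.02,-17.5,9.2,2.3,6.4],[0,0,0.02,-17.5,9.2,2.3,6.4],[0,0,0.02,-17.5,9.2,2.3,6.4],[0,0,0.02,-17.5,9.2,2.3,6.4],[0,0,0.02,-17.5,9.2,2.3,6.4]],
])

```text
clock: 1.5
tool_pos: [0.303, -0.5266, 0.2031]
orientation: [180.0, 0.0, -168.2]
force: [-1.6, 0.1, -0.3]
opening: 0.0643
gripper_force: 0.0
```

play_rows([
  [[0,0,0.03,-17.5,9.3,2.4,6.4],[0,0,0.03,-17.5,9.3,2.4,6.4],[0,0,0.03,-17.5,9.3,2.4,6.4],[0,0,0.03,-17.5,9.3,2.4,6.4],[0,0,0.03,-17.5,9.3,2.4,6.4],[0,0,0.03,-17.5,9.3,2.4,6.4]],
])

```text
clock: 2.0
tool_pos: [0.4558, -0.4005, 0.1787]
orientation: [180.0, 0.0, -169.9]
force: [-0.6, -1.2, 0.2]
opening: 0.0635
gripper_force: 0.0
```

play_rows([
  [[0,0,0.03,-5.8,25.4,2.5,6.4],[0,0,0.03,-5.8,25.4,2.5,6.4],[0,0,0.03,-5.8,25.4,2.5,6.4],[0,0,0.03,-5.8,25.4,2.5,6.4],[0,0,0.03,-5.8,25.4,2.5,6.4],[0,0,0.03,-5.8,25.4,2.5,6.4],[0,0,0.03,-5.8,25.4,2.5,6.4],[0,0,0.03,-5.8,25.4,2.5,6.4]],
])

```text
clock: 2.67
tool_pos: [0.4658, -0.1409, 0.1548]
orientation: [180.0, 0.0, -171.6]
force: [0.1, -0.3, -0.6]
opening: 0.0637
gripper_force: 0.0
```

play_rows([
  [[0,0,0.04,-5.8,25.4,2.5,6.4],[0,0,0.04,-5.8,25.4,2.5,6.4],[0,0,0.04,-5.8,25.4,2.5,6.4],[0,0,0.04,-5.8,25.4,2.5,6.4],[0,0,0.04,-5.8,25.4,2.5,6.4],[0,0,0.04,-5.8,25.4,2.5,6.4],[0,0,0.04,-5.8,25.4,2.5,6.4],[0,0,0.04,-5.8,25.4,2.5,6.4]],
])

```text
clock: 3.33
tool_pos: [0.4877, 0.1186, 0.1294]
orientation: [-180.0, 0.0, -173.9]
force: [0.1, -0.3, -0.4]
opening: 0.0637
gripper_force: 0.0
```

```bash
python3 - <<'E'
from plan import *
a=pick("green");b=place("green")
plan([(a[0],a[1],.0075,a[2])])
E
```

```text
clock 3.3333 tcp [0.4877 0.1186 0.1294] [-180.     0.  -173.9] q [  36.    9.  -29.    0.  -52. -120.] open 0.0637 0.0
to [ 4.77e-01  1.19e-01  8.00e-03 -1.74e+02] az 0.0 shift [ 1.1  0.1 12.2] rows 2.9
```

play_rows([
  [[0,0,0,1.1,0.1,4,6.4],[0,0,0,1.1,0.1,7.5,6.4],[0,0,0,1.1,0.1,10.5,6.4],[0,0,0,1.1,0.1,11.8,6.4],[0,0,0,1.1,0.1,12.2,6.4],[0,0,0,1.1,0.1,12.2,6.4],[0,0,0,1.1,0.1,12.2,3.0],[0,0,0,1.1,0.1,12.2,3.0]],
])

```text
clock: 4.0
tool_pos: [0.4769, 0.1163, 0.0089]
orientation: [179.9, 0.1, -174.1]
force: [-0.9, 0.6, -0.2]
opening: 0.0557
gripper_force: 0.0
```

play_rows([
  [[0,0,0,0,0,0,3.0],[0,0,0,0,0,0,3.0],[0,0,0,0,0,0,3.0],[0,0,0,0,0,0,3.0],[0,0,0,0,0,0,3.0]],
])

```text
clock: 4.42
tool_pos: [0.4765, 0.1167, 0.0085]
orientation: [180.0, 0.1, -174.1]
force: [-0.3, -0.2, 7.0]
opening: 0.0376
gripper_force: 30.0
```

play_rows([
  [[0,0,0,0,0,-1.0,3.0],[0,0,0,0,0,-3.0,3.0],[0,0,0,0,0,-6.0,3.0],[0,0,0,0,0,-9.0,3.0],[0,0,0,0,0,-10.2,3.0],[0,0,0,0,0,-10.2,3.0]],
])

```text
clock: 4.92
tool_pos: [0.4775, 0.1173, 0.1129]
orientation: [179.8, 0.3, -174.1]
force: [0.3, 0.6, -2.0]
opening: 0.0375
gripper_force: 30.0
```

```bash
python3 - <<'E'
from plan import *
a=pick("green");b=place("green")
plan([(.53,-.15,.11,-145),(b[0],b[1],.11,b[2]),(b[0],b[1],.0115,b[2])])
s=ctrl.snapshot("side");cv2.imwrite("pics/s1.png",s["color"][60:380,130:530,::-1])
E
```

```text
clock 4.9167 tcp [0.4775 0.1173 0.1129] [ 179.8    0.3 -174.1] q [  37.    9.  -31.    0.  -49. -121.] open 0.0375 29.99390959739685
to [ 5.30e-01 -1.50e-01  1.10e-01 -1.45e+02] az -0.51 shift [ -2.5 -27.1   0.3] rows 6.5
to [ 5.020e-01 -3.930e-01  1.100e-01 -1.133e+02] az -0.55 shift [ 16.3 -18.2  -0. ] rows 5.9
to [ 5.020e-01 -3.930e-01  1.200e-02 -1.133e+02] az -0.0 shift [ 0.  -0.   9.8] rows 2.4
```

View pics/s1.png

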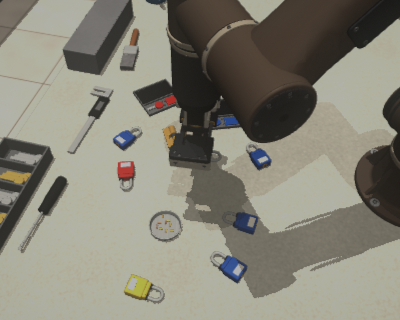

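The green padlock's spot is empty and the fingers hold 37.5 mm, so it is gripped. The other objects look undisturbed. Carrying it to the green tray.

play_rows([
  [[0,0,-0.51,-2.5,-27.1,0,3.0],[0,0,-0.51,-2.5,-27.1,0,3.0],[0,0,-0.51,-2.5,-27.1,0,3.0],[0,0,-0.51,-2.5,-27.1,0,3.0],[0,0,-0.51,-2.5,-27.1,0,3.0],[0,0,-0.51,-2.5,-27.1,0,3.0],[0,0,-0.51,-2.5,-27.1,0,3.0],[0,0,-0.51,-2.5,-27.1,0,3.0]],
])

```text
clock: 5.63
tool_pos: [0.528, -0.1561, 0.1076]
orientation: [179.9, -0.2, -145.1]
force: [0.9, 0.3, -0.4]
opening: 0.0376
gripper_force: 30.0
```

play_rows([
  [[0,0,-0.55,16.3,-18.2,0,3.0],[0,0,-0.55,16.3,-18.2,0,3.0],[0,0,-0.55,16.3,-18.2,0,3.0],[0,0,-0.55,16.3,-18.2,0,3.0],[0,0,-0.55,16.3,-18.2,0,3.0],[0,0,-0.55,16.3,-18.2,0,3.0],[0,0,-0.55,16.3,-18.2,0,3.0],[0,0,-0.55,16.3,-18.2,0,3.0]],
])

```text
clock: 6.3
tool_pos: [0.4979, -0.3961, 0.107]
orientation: [179.8, -0.0, -113.6]
force: [0.4, -0.3, -1.1]
opening: 0.0375
gripper_force: 30.0
```

```bash
python3 - <<'E'
from plan import *
b=place("green")
plan([(b[0],b[1],.0115,b[2])])
E
```

```text
clock 6.3 tcp [ 0.4979 -0.3961  0.107 ] [ 179.8   -0.  -113.6] q [-21.  23. -13.  -0. -55.  -3.] open 0.0375 29.99357521533966
to [ 5.020e-01 -3.930e-01  1.200e-02 -1.133e+02] az -0.01 shift [-0.5 -0.2  9.6] rows 2.3
```

play_rows([
  [[0,0,0,-0.5,-0.2,3,3.0],[0,0,0,-0.5,-0.2,6,3.0],[0,0,0,-0.5,-0.2,8,3.0],[0,0,0,-0.5,-0.2,8.5,3.0],[0,0,0,-0.5,-0.2,8.5,3.0],[0,0,0,-0.5,-0.2,8.5,3.0]],
])

```text
clock: 6.8
tool_pos: [0.504, -0.3894, 0.0247]
orientation: [180.0, -0.0, -113.3]
force: [1.1, 0.4, -0.3]
opening: 0.0378
gripper_force: 30.0
```

```bash
python3 - <<'E'
from plan import *
b=place("green")
plan([(b[0],b[1],.012,b[2])])
s=ctrl.snapshot("top");cv2.imwrite("pics/t2.png",cv2.resize(s["color"][130:290,360:560,::-1],None,fx=3,fy=3))
E
```

```text
clock 6.8 tcp [ 0.504  -0.3894  0.0247] [ 180.    -0.  -113.3] q [-20.  28. -17.   0. -45.  -3.] open 0.0378 29.993823766708374
to [ 5.020e-01 -3.930e-01  1.200e-02 -1.133e+02] az -0.0 shift [0.4 0.1 1.3] rows 0.3
```

View pics/t2.png

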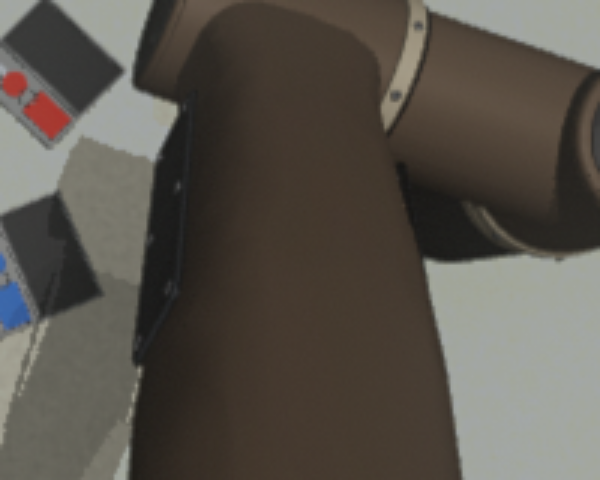

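The arm hides the tray from above, so I'll lower by the measured distance and watch the force.

play_rows([
  [[0,0,0,0.3,0,0.4,3.0],[0,0,0,0.3,0,0.8,3.0],[0,0,0,0.3,0,1.1,3.0],[0,0,0,0.3,0,1.2,3.0],[0,0,0,0.3,0,1.2,3.0],[0,0,0,0.3,0,1.2,3.0]],
])

```text
clock: 7.35
tool_pos: [0.5025, -0.3925, 0.0126]
orientation: [180.0, -0.0, -113.4]
force: [-0.6, 0.7, -0.9]
opening: 0.0376
gripper_force: 30.0
```

```bash
python3 - <<'E'
from plan import *
b=place("green")
plan([(b[0],b[1],.0115,b[2])])
print(ctrl.get_obs()["force"],ctrl.get_obs()["tool_pos"])
E
```

```text
clock 7.35 tcp [ 0.5025 -0.3925  0.0126] [ 180.    -0.  -113.4] q [-20.  29. -18.   0. -44.  -3.] open 0.0376 29.99382197856903
to [ 5.020e-01 -3.930e-01  1.200e-02 -1.133e+02] az -0.0 shift [0.  0.1 0.1] rows 0.0
[-0.57758984  0.74007564 -0.93300967] [ 0.50247418 -0.39246821  0.01261615]
```

play_rows([
  [[0,0,0,0,0.1,0.1,3.0],[0,0,0,0,0.1,0.15,3.0],[0,0,0,0,0.1,0.15,3.0],[0,0,0,0,0.1,0.15,3.0]],
])

```text
clock: 7.68
tool_pos: [0.5017, -0.3921, 0.0115]
orientation: [-180.0, -0.0, -113.4]
force: [-1.3, 0.4, 4.4]
opening: 0.0375
gripper_force: 30.0
```

Contact shows as 4.4 N. Releasing, lifting and heading to red.

play_rows([
  [[0,0,0,0,0,0,5.6],[0,0,0,0,0,0,5.6],[0,0,0,0,0,0,5.6],[0,0,0,0,0,-1.0,5.6],[0,0,0,0,0,-4.0,5.6],[0,0,0,0,0,-8.0,5.6],[0,0,0,0,0,-12.0,5.6],[0,0,0,0,0,-12.0,5.6]],
])

```text
clock: 8.35
tool_pos: [0.5056, -0.3947, 0.1408]
orientation: [-179.3, -0.1, -113.3]
force: [1.8, -0.3, 1.0]
opening: 0.056
gripper_force: 0.0
```

```bash
python3 - <<'E'
from plan import *
a=pick("red")
plan([((.51+a[0])/2,(-.4+a[1])/2,.13,(-113+a[2])/2),(a[0],a[1],.13,a[2]),(a[0],a[1],.0075,a[2])])
E
```

```text
clock 8.35 tcp [ 0.5056 -0.3947  0.1408] [-1.793e+02 -1.000e-01 -1.133e+02] q [-20.  21. -11.   0. -58.  -3.] open 0.056 0.0
to [  0.578  -0.137   0.13  -91.5  ] az -0.38 shift [-26.5   3.6   1.1] rows 6.4
to [  0.645   0.126   0.13  -70.   ] az -0.38 shift [-26.5  -6.1  -0. ] rows 6.5
to [ 6.45e-01  1.26e-01  8.00e-03 -7.00e+01] az 0.0 shift [ 0.  -0.  12.2] rows 2.9
```

play_rows([
  [[0,0,-0.38,-26.5,3.6,0.6,6.4],[0,0,-0.38,-26.5,3.6,0.6,6.4],[0,0,-0.38,-26.5,3.6,0.6,6.4],[0,0,-0.38,-26.5,3.6,0.6,6.4],[0,0,-0.38,-26.5,3.6,0.6,6.4],[0,0,-0.38,-26.5,3.6,0.6,6.4],[0,0,-0.38,-26.5,3.6,0.6,6.4]],
])

```text
clock: 8.93
tool_pos: [0.575, -0.1306, 0.126]
orientation: [-179.9, 0.0, -91.5]
force: [0.6, -0.4, -0.0]
opening: 0.0638
gripper_force: 0.0
```

play_rows([
  [[0,0,-0.38,-26.5,-6.1,0,6.4],[0,0,-0.38,-26.5,-6.1,0,6.4],[0,0,-0.38,-26.5,-6.1,0,6.4],[0,0,-0.38,-26.5,-6.1,0,6.4],[0,0,-0.38,-26.5,-6.1,0,6.4],[0,0,-0.38,-26.5,-6.1,0,6.4],[0,0,-0.38,-26.5,-6.1,0,6.4],[0,0,-0.38,-26.5,-6.1,0,6.4]],
])

```text
clock: 9.6
tool_pos: [0.6433, 0.1333, 0.1255]
orientation: [-179.9, -0.0, -69.6]
force: [0.4, -0.3, 0.5]
opening: 0.0641
gripper_force: 0.0
```

play_rows([
  [[0,0,0,0,0,2,6.4],[0,0,0,0,0,5,6.4],[0,0,0,0,0,8,6.4],[0,0,0,0,0,9,6.4],[0,0,0,0,0,9,6.4],[0,0,0,0,0,9,6.4]],
])

```text
clock: 10.1
tool_pos: [0.6425, 0.1283, 0.0358]
orientation: [180.0, -0.0, -69.8]
force: [-0.0, 0.1, 0.3]
opening: 0.0639
gripper_force: 0.0
```

```bash
python3 - <<'E'
from plan import *
a=pick("red")
plan([(a[0],a[1],.008,a[2])])
s=ctrl.snapshot("top");cv2.imwrite("pics/t3.png",cv2.resize(s["color"][110:290,170:520,::-1],None,fx=2.2,fy=2.2))
E
```

```text
clock 10.1 tcp [0.6425 0.1283 0.0358] [180.   -0.  -69.8] q [ 28.  28. -14.   0. -47.  -8.] open 0.0639 0.0
to [ 6.45e-01  1.26e-01  8.00e-03 -7.00e+01] az 0.0 shift [ 0.3 -0.2  2.8] rows 0.7
```

View pics/t3.png

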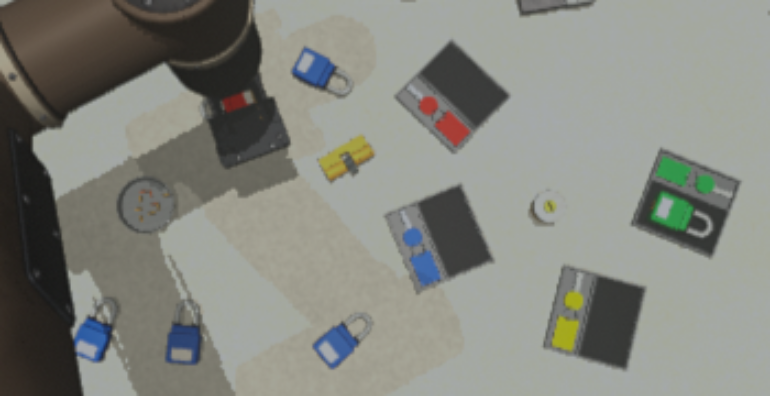

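The green padlock lies in its black bay at about (685,213), and red sits between the open fingers at (235,102). Gripping red.

play_rows([
  [[0,0,0,0.3,-0.2,1.5,6.4],[0,0,0,0.3,-0.2,2.5,6.4],[0,0,0,0.3,-0.2,2.7,6.4],[0,0,0,0.3,-0.2,2.7,6.4],[0,0,0,0.3,-0.2,2.7,6.4],[0,0,0,0.3,-0.2,2.7,3],[0,0,0,0.3,-0.2,2.7,3],[0,0,0,0.3,-0.2,2.7,3]],
])

```text
clock: 10.82
tool_pos: [0.6452, 0.1267, 0.0086]
orientation: [-180.0, 0.0, -69.8]
force: [0.3, 0.5, 1.0]
opening: 0.0497
gripper_force: 0.0
```

play_rows([
  [[0,0,0,0,0,0,3.0],[0,0,0,0,0,0,3.0],[0,0,0,0,0,0,3.0],[0,0,0,0,0,0,3.0],[0,0,0,0,0,0,3.0]],
])

```text
clock: 11.23
tool_pos: [0.6451, 0.1267, 0.0083]
orientation: [-180.0, 0.0, -69.8]
force: [-0.8, 1.4, 2.4]
opening: 0.038
gripper_force: 30.0
```

play_rows([
  [[0,0,0,0,0,-1.0,3.0],[0,0,0,0,0,-3.0,3.0],[0,0,0,0,0,-6.0,3.0],[0,0,0,0,0,-9.0,3.0],[0,0,0,0,0,-10.2,3.0],[0,0,0,0,0,-10.2,3.0],[0,0,0,0,0,-10.2,3.0]],
])

```text
clock: 11.82
tool_pos: [0.6451, 0.1267, 0.1111]
orientation: [-179.9, 0.0, -69.8]
force: [0.4, -0.5, -2.7]
opening: 0.038
gripper_force: 30.0
```

```bash
python3 - <<'E'
from plan import *
b=place("red")
plan([(.64,-.02,.11,-100),(b[0],b[1],.11,b[2])])
E
```

```text
clock 11.8167 tcp [0.6451 0.1267 0.1111] [-179.9    0.   -69.8] q [ 28.  24. -10.  -0. -56.  -8.] open 0.038 29.99156802892685
to [ 6.4e-01 -2.0e-02  1.1e-01 -1.0e+02] az 0.53 shift [13.6  5.5  0.1] rows 4.2
to [ 6.480e-01 -1.610e-01  1.100e-01 -1.346e+02] az 0.6 shift [13.7 -3.2  0. ] rows 4.8
```

play_rows([
  [[0,0,0.53,13.6,5.5,0,3.0],[0,0,0.53,13.6,5.5,0,3.0],[0,0,0.53,13.6,5.5,0,3.0],[0,0,0.53,13.6,5.5,0,3.0],[0,0,0.53,13.6,5.5,0,3.0],[0,0,0.53,13.6,5.5,0,3.0]],
])

```text
clock: 12.32
tool_pos: [0.6389, -0.022, 0.1084]
orientation: [179.8, -0.1, -100.5]
force: [0.6, 0.4, -1.3]
opening: 0.0374
gripper_force: 30.0
```

play_rows([
  [[0,0,0.6,13.7,-3.2,0,3.0],[0,0,0.6,13.7,-3.2,0,3.0],[0,0,0.6,13.7,-3.2,0,3.0],[0,0,0.6,13.7,-3.2,0,3.0],[0,0,0.6,13.7,-3.2,0,3.0],[0,0,0.6,13.7,-3.2,0,3.0],[0,0,0.6,13.7,-3.2,0,3.0],[0,0,0.6,13.7,-3.2,0,3.0]],
])

```text
clock: 12.98
tool_pos: [0.6473, -0.1595, 0.1094]
orientation: [180.0, -0.0, -134.3]
force: [-0.1, -0.1, -0.8]
opening: 0.0378
gripper_force: 30.0
```

play_rows([
  [[0,0,0,0,0,3,3.0],[0,0,0,0,0,6,3.0],[0,0,0,0,0,8,3.0],[0,0,0,0,0,8.5,3.0],[0,0,0,0,0,8.5,3.0],[0,0,0,0,0,8.5,3.0],[0,0,0,0,0,8.5,3.0]],
])

```text
clock: 13.57
tool_pos: [0.6489, -0.1602, 0.0268]
orientation: [-179.9, 0.1, -134.5]
force: [0.9, 0.1, -1.6]
opening: 0.0376
gripper_force: 30.0
```

```bash
python3 - <<'E'
from plan import *
b=place("red")
plan([(b[0],b[1],.0115,b[2])])
E
```

```text
clock 13.5667 tcp [ 0.6489 -0.1602  0.0268] [-1.799e+02  1.000e-01 -1.345e+02] q [  3.  30. -13.   0. -47. -47.] open 0.0376 29.991855025291443
to [ 6.480e-01 -1.610e-01  1.200e-02 -1.346e+02] az 0.0 shift [0.1 0.  1.5] rows 0.4
```

play_rows([
  [[0,0,0,0.1,0,0.5,3.0],[0,0,0,0.1,0,1.0,3.0],[0,0,0,0.1,0,1.3,3.0],[0,0,0,0.1,0,1.45,3.0],[0,0,0,0.1,0,1.5,3.0],[0,0,0,0.1,0,1.5,3.0],[0,0,0,0.1,0,1.5,3.0]],
])

```text
clock: 14.15
tool_pos: [0.6466, -0.1613, 0.0113]
orientation: [-180.0, -0.0, -134.6]
force: [-4.2, 2.6, 9.2]
opening: 0.038
gripper_force: 30.0
```

play_rows([
  [[0,0,0,0,0,0,5.6],[0,0,0,0,0,0,5.6],[0,0,0,0,0,0,5.6],[0,0,0,0,0,-1.0,5.6],[0,0,0,0,0,-4.0,5.6],[0,0,0,0,0,-8.0,5.6],[0,0,0,0,0,-12.0,5.6],[0,0,0,0,0,-12.0,5.6]],
])

```text
clock: 14.82
tool_pos: [0.6516, -0.1622, 0.1401]
orientation: [-179.4, 0.4, -134.5]
force: [1.8, -0.2, 2.7]
opening: 0.0557
gripper_force: 0.0
```

```bash
python3 - <<'E'
from plan import *
a=pick("blue")
plan([(.56,.05,.15,-95),(.46,.2,.15,-56),(a[0],a[1],.15,a[2]),(a[0],a[1],.035,a[2])])
E
```

```text
clock 14.8167 tcp [ 0.6516 -0.1622  0.1401] [-179.4    0.4 -134.5] q [  3.  23.  -7.   0. -59. -47.] open 0.0557 0.0
to [ 5.6e-01  5.0e-02  1.5e-01 -9.5e+01] az -0.69 shift [-8.7 21.4 -1. ] rows 5.5
to [  0.46   0.2    0.15 -56.  ] az -0.68 shift [-14.1  11.2   0. ] rows 5.4
to [  0.348   0.306   0.15  -18.   ] az -0.66 shift [-15.    3.4   0. ] rows 5.3
to [  0.348   0.306   0.035 -18.   ] az -0.0 shift [-0.  -0.  11.5] rows 2.8
```

play_rows([
  [[0,0,-0.69,-8.7,21.4,0,6.4],[0,0,-0.69,-8.7,21.4,0,6.4],[0,0,-0.69,-8.7,21.4,0,6.4],[0,0,-0.69,-8.7,21.4,0,6.4],[0,0,-0.69,-8.7,21.4,0,6.4],[0,0,-0.69,-8.7,21.4,0,6.4],[0,0,-0.69,-8.7,21.4,0,6.4]],
])

```text
clock: 15.4
tool_pos: [0.5542, 0.0544, 0.1312]
orientation: [-179.9, 0.1, -94.6]
force: [0.0, -0.8, -0.1]
opening: 0.0643
gripper_force: 0.0
```

play_rows([
  [[0,0,-0.68,-14.1,11.2,0,6.4],[0,0,-0.68,-14.1,11.2,0,6.4],[0,0,-0.68,-14.1,11.2,0,6.4],[0,0,-0.68,-14.1,11.2,0,6.4],[0,0,-0.68,-14.1,11.2,0,6.4],[0,0,-0.68,-14.1,11.2,0,6.4],[0,0,-0.68,-14.1,11.2,0,6.4]],
])

```text
clock: 15.98
tool_pos: [0.456, 0.2022, 0.1308]
orientation: [-179.9, 0.0, -55.8]
force: [-0.2, -0.6, 0.5]
opening: 0.0644
gripper_force: 0.0
```

play_rows([
  [[0,0,-0.66,-15.0,3.4,0,6.4],[0,0,-0.66,-15.0,3.4,0,6.4],[0,0,-0.66,-15.0,3.4,0,6.4],[0,0,-0.66,-15.0,3.4,0,6.4],[0,0,-0.66,-15.0,3.4,0,6.4],[0,0,-0.66,-15.0,3.4,0,6.4],[0,0,-0.66,-15.0,3.4,0,6.4],[0,0,-0.66,-15.0,3.4,0,6.4]],
])

```text
clock: 16.65
tool_pos: [0.3447, 0.3064, 0.1303]
orientation: [-180.0, -0.0, -18.5]
force: [0.5, 0.1, 0.3]
opening: 0.0643
gripper_force: 0.0
```

play_rows([
  [[0,0,0,0,0,2,6.4],[0,0,0,0,0,5,6.4],[0,0,0,0,0,8,6.4],[0,0,0,0,0,9,6.4],[0,0,0,0,0,9,6.4],[0,0,0,0,0,9,6.4]],
])

```text
clock: 17.15
tool_pos: [0.3448, 0.3061, 0.0399]
orientation: [179.9, -0.0, -18.4]
force: [-0.7, 0.1, 0.5]
opening: 0.0643
gripper_force: 0.0
```

```bash
python3 - <<'E'
from plan import *
a=pick("blue")
plan([(a[0],a[1],.008,a[2])])
s=ctrl.snapshot("top");cv2.imwrite("pics/t4.png",cv2.resize(s["color"][110:290,170:520,::-1],None,fx=2.2,fy=2.2))
E
```

```text
clock 17.15 tcp [0.3448 0.3061 0.0399] [179.9  -0.  -18.4] q [ 66.  13. -39.   0. -38.   5.] open 0.0643 0.0
to [ 3.48e-01  3.06e-01  8.00e-03 -1.80e+01] az -0.01 shift [ 0.3 -0.1  3.2] rows 0.8
```

View pics/t4.png

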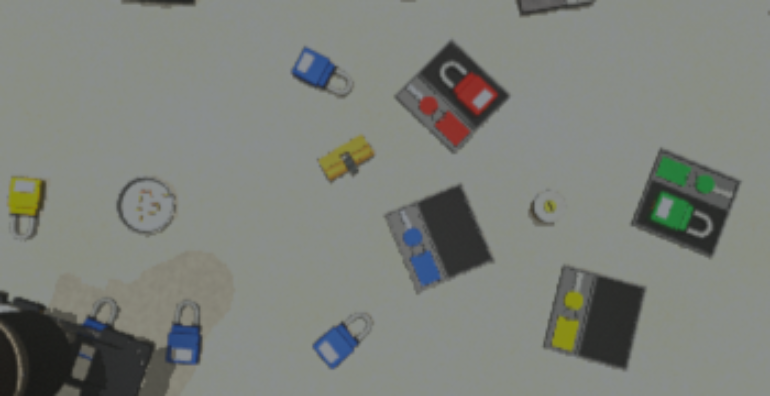

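Red is in its bay at about (468,88), and the leftmost blue padlock is between the fingers at (95,330). Gripping it.

play_rows([
  [[0,0,0,0.3,-0.1,1.5,6.4],[0,0,0,0.3,-0.1,2.7,6.4],[0,0,0,0.3,-0.1,3.1,6.4],[0,0,0,0.3,-0.1,3.2,6.4],[0,0,0,0.3,-0.1,3.2,6.4],[0,0,0,0.3,-0.1,3.2,3],[0,0,0,0.3,-0.1,3.2,3],[0,0,0,0.3,-0.1,3.2,3]],
])

```text
clock: 17.87
tool_pos: [0.3476, 0.3071, 0.0087]
orientation: [-179.9, -0.0, -18.3]
force: [0.2, 0.7, -0.6]
opening: 0.0493
gripper_force: 0.0
```

play_rows([
  [[0,0,0,0,0,0,3.0],[0,0,0,0,0,0,3.0],[0,0,0,0,0,0,3.0],[0,0,0,0,0,0,3.0],[0,0,0,0,0,0,3.0]],
])

```text
clock: 18.28
tool_pos: [0.3475, 0.3069, 0.0084]
orientation: [-180.0, -0.0, -18.3]
force: [-1.1, -1.3, 5.2]
opening: 0.0383
gripper_force: 29.4
```

play_rows([
  [[0,0,0,0,0,-1.0,3.0],[0,0,0,0,0,-3.0,3.0],[0,0,0,0,0,-6.0,3.0],[0,0,0,0,0,-9.0,3.0],[0,0,0,0,0,-10.2,3.0],[0,0,0,0,0,-10.2,3.0],[0,0,0,0,0,-10.2,3.0]],
])

```text
clock: 18.87
tool_pos: [0.3474, 0.3068, 0.1103]
orientation: [-179.9, 0.0, -18.3]
force: [-0.7, 0.8, -1.7]
opening: 0.038
gripper_force: 29.4
```

```bash
python3 - <<'E'
from plan import *
b=place("blue")
plan([(.44,.1,.11,0),(b[0],b[1],.11,b[2])])
E
```

```text
clock 18.8667 tcp [0.3474 0.3068 0.1103] [-179.9    0.   -18.3] q [ 66.   7. -34.  -0. -48.   6.] open 0.038 29.42265808582306
to [0.44 0.1  0.11 0.  ] az -0.32 shift [15.3 16.7  0. ] rows 5.4
to [ 0.46 -0.14  0.11 22.1 ] az -0.38 shift [ 2. 24.  0.] rows 5.8
```

play_rows([
  [[0,0,-0.32,15.3,16.7,0,3.0],[0,0,-0.32,15.3,16.7,0,3.0],[0,0,-0.32,15.3,16.7,0,3.0],[0,0,-0.32,15.3,16.7,0,3.0],[0,0,-0.32,15.3,16.7,0,3.0],[0,0,-0.32,15.3,16.7,0,3.0],[0,0,-0.32,15.3,16.7,0,3.0]],
])

```text
clock: 19.45
tool_pos: [0.4401, 0.0958, 0.1082]
orientation: [179.9, 0.2, -0.2]
force: [0.2, 0.5, -0.8]
opening: 0.0379
gripper_force: 29.4
```

play_rows([
  [[0,0,-0.38,2,24,0,3.0],[0,0,-0.38,2,24,0,3.0],[0,0,-0.38,2,24,0,3.0],[0,0,-0.38,2,24,0,3.0],[0,0,-0.38,2,24,0,3.0],[0,0,-0.38,2,24,0,3.0],[0,0,-0.38,2,24,0,3.0],[0,0,-0.38,2,24,0,3.0]],
])

```text
clock: 20.12
tool_pos: [0.4595, -0.1423, 0.1082]
orientation: [-179.9, 0.2, 21.6]
force: [1.1, -0.1, -1.9]
opening: 0.0378
gripper_force: 29.4
```

play_rows([
  [[0,0,0,0,0,3,3.0],[0,0,0,0,0,6,3.0],[0,0,0,0,0,8,3.0],[0,0,0,0,0,8.5,3.0],[0,0,0,0,0,8.5,3.0],[0,0,0,0,0,8.5,3.0],[0,0,0,0,0,8.5,3.0]],
])

```text
clock: 20.7
tool_pos: [0.4617, -0.1394, 0.0261]
orientation: [180.0, -0.1, 21.9]
force: [0.0, -0.0, -1.2]
opening: 0.0383
gripper_force: 29.4
```

```bash
python3 - <<'E'
from plan import *
b=place("blue")
plan([(b[0],b[1],.0115,b[2])])
E
```

```text
clock 20.7 tcp [ 0.4617 -0.1394  0.0261] [ 1.80e+02 -1.00e-01  2.19e+01] q [  7.  16. -37.   0. -36. 105.] open 0.0383 29.42238450050354
to [ 4.60e-01 -1.40e-01  1.20e-02  2.21e+01] az -0.0 shift [-0.1 -0.   1.5] rows 0.4
```

play_rows([
  [[0,0,0,-0.1,0,0.5,3.0],[0,0,0,-0.1,0,1.0,3.0],[0,0,0,-0.1,0,1.3,3.0],[0,0,0,-0.1,0,1.4,3.0],[0,0,0,-0.1,0,1.45,3.0],[0,0,0,-0.1,0,1.45,3.0],[0,0,0,-0.1,0,1.45,3.0]],
])

```text
clock: 21.28
tool_pos: [0.4597, -0.1402, 0.0113]
orientation: [180.0, -0.0, 21.8]
force: [-3.9, 2.8, 11.6]
opening: 0.0379
gripper_force: 29.5
```

Contact again. Releasing and moving on to yellow.

play_rows([
  [[0,0,0,0,0,0,5.6],[0,0,0,0,0,0,5.6],[0,0,0,0,0,0,5.6],[0,0,0,0,0,-1.0,5.6],[0,0,0,0,0,-4.0,5.6],[0,0,0,0,0,-8.0,5.6],[0,0,0,0,0,-12.0,5.6],[0,0,0,0,0,-12.0,5.6]],
])

```text
clock: 21.95
tool_pos: [0.4642, -0.1405, 0.1379]
orientation: [179.7, -0.6, 21.9]
force: [1.6, 0.3, 0.2]
opening: 0.0559
gripper_force: 0.0
```

```bash
python3 - <<'E'
from plan import *
a=pick("yellow")
plan([(.49,.12,.14,8),(a[0],a[1],.14,a[2]),(a[0],a[1],.035,a[2])])
E
```

```text
clock 21.95 tcp [ 0.4642 -0.1405  0.1379] [179.7  -0.6  21.9] q [  7.   7. -30.   0. -52. 105.] open 0.0559 0.0
to [0.49 0.12 0.14 8.  ] az 0.24 shift [ 12.1 -23.2  -0.2] rows 6.3
to [ 0.526  0.391  0.14  -3.   ] az 0.2 shift [  7.5 -26.3  -0. ] rows 6.6
to [ 0.526  0.391  0.035 -3.   ] az -0.0 shift [-0.  -0.  10.5] rows 2.5
```

play_rows([
  [[0,0,0.24,12.3,-23.2,0,6.4],[0,0,0.24,12.3,-23.2,0,6.4],[0,0,0.24,12.3,-23.2,0,6.4],[0,0,0.24,12.3,-23.2,0,6.4],[0,0,0.24,12.3,-23.2,0,6.4],[0,0,0.24,12.3,-23.2,0,6.4],[0,0,0.24,12.3,-23.2,0,6.4],[0,0,0.24,12.3,-23.2,0,6.4]],
])

```text
clock: 22.62
tool_pos: [0.4887, 0.1253, 0.1306]
orientation: [-180.0, -0.1, 8.3]
force: [0.1, -0.2, 0.3]
opening: 0.0639
gripper_force: 0.0
```

play_rows([
  [[0,0,0.2,7.5,-26.3,0,6.4],[0,0,0.2,7.5,-26.3,0,6.4],[0,0,0.2,7.5,-26.3,0,6.4],[0,0,0.2,7.5,-26.3,0,6.4],[0,0,0.2,7.5,-26.3,0,6.4],[0,0,0.2,7.5,-26.3,0,6.4],[0,0,0.2,7.5,-26.3,0,6.4],[0,0,0.2,7.5,-26.3,0,6.4]],
])

```text
clock: 23.28
tool_pos: [0.5254, 0.3963, 0.1294]
orientation: [-180.0, -0.0, -3.2]
force: [0.5, -0.3, 0.5]
opening: 0.0637
gripper_force: 0.0
```

play_rows([
  [[0,0,0,0,0,2,6.4],[0,0,0,0,0,5,6.4],[0,0,0,0,0,8,6.4],[0,0,0,0,0,9,6.4],[0,0,0,0,0,9,6.4],[0,0,0,0,0,9,6.4]],
])

```text
clock: 23.78
tool_pos: [0.5252, 0.3916, 0.0408]
orientation: [179.9, 0.0, -3.4]
force: [0.7, -0.2, 1.2]
opening: 0.0641
gripper_force: 0.0
```

```bash
python3 - <<'E'
from plan import *
a=pick("yellow")
plan([(a[0],a[1],.008,a[2])])
s=ctrl.snapshot("top");cv2.imwrite("pics/t5.png",cv2.resize(s["color"][110:290,150:500,::-1],None,fx=2.2,fy=2.2))
E
```

```text
clock 23.7833 tcp [0.5252 0.3916 0.0408] [179.9   0.   -3.4] q [ 54.  28. -14.   0. -48.  33.] open 0.0641 0.0
to [ 0.526  0.391  0.008 -3.   ] az -0.01 shift [0.1 0.  3.3] rows 0.8
```

View pics/t5.png

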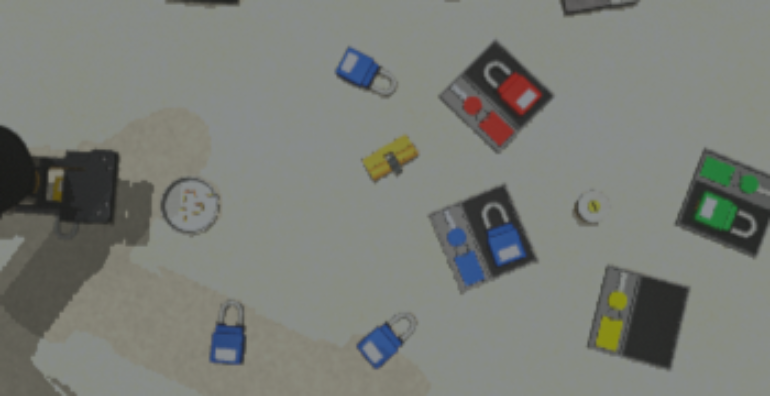

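Red, blue and green are in their bays (blue at about (503,237)), and yellow is under the gripper at (55,185). Gripping it.

play_rows([
  [[0,0,0,0.1,0,1.5,6.4],[0,0,0,0.1,0,2.7,6.4],[0,0,0,0.1,0,3.1,6.4],[0,0,0,0.1,0,3.3,6.4],[0,0,0,0.1,0,3.3,6.4],[0,0,0,0.1,0,3.3,3],[0,0,0,0.1,0,3.3,3],[0,0,0,0.1,0,3.3,3]],
])

```text
clock: 24.5
tool_pos: [0.5261, 0.3921, 0.0082]
orientation: [-180.0, -0.0, -3.4]
force: [-0.1, -0.7, -0.1]
opening: 0.0493
gripper_force: 0.0
```

play_rows([
  [[0,0,0,0,0,0,3.0],[0,0,0,0,0,0,3.0],[0,0,0,0,0,0,3.0],[0,0,0,0,0,0,3.0],[0,0,0,0,0,0,3.0]],
])

```text
clock: 24.92
tool_pos: [0.526, 0.3919, 0.0079]
orientation: [-180.0, -0.0, -3.4]
force: [-1.4, -0.2, 3.0]
opening: 0.0378
gripper_force: 29.8
```

play_rows([
  [[0,0,0,0,0,-1.0,3.0],[0,0,0,0,0,-3.0,3.0],[0,0,0,0,0,-6.0,3.0],[0,0,0,0,0,-9.0,3.0],[0,0,0,0,0,-10.2,3.0],[0,0,0,0,0,-10.2,3.0],[0,0,0,0,0,-10.2,3.0]],
])

```text
clock: 25.5
tool_pos: [0.5258, 0.3919, 0.1102]
orientation: [-179.9, -0.0, -3.4]
force: [-0.6, -0.1, -1.8]
opening: 0.0376
gripper_force: 29.8
```

```bash
python3 - <<'E'
from plan import *
b=place("yellow")
plan([(.52,.13,.11,-6),(.48,-.12,.11,-10),(b[0],b[1],.11,b[2])])
E
```

```text
clock 25.5 tcp [0.5258 0.3919 0.1102] [-179.9   -0.    -3.4] q [ 54.  24. -10.  -0. -56.  33.] open 0.0376 29.840367436408997
to [ 0.52  0.13  0.11 -6.  ] az 0.05 shift [ 1.  26.2  0. ] rows 6.3
to [  0.48  -0.12   0.11 -10.  ] az 0.07 shift [-1.3 25.3  0. ] rows 6.1
to [  0.386  -0.324   0.11  -15.4  ] az 0.09 shift [-5.6 21.7  0. ] rows 5.4
```

play_rows([
  [[0,0,0.05,1,26.2,0,3.0],[0,0,0.05,1,26.2,0,3.0],[0,0,0.05,1,26.2,0,3.0],[0,0,0.05,1,26.2,0,3.0],[0,0,0.05,1,26.2,0,3.0],[0,0,0.05,1,26.2,0,3.0],[0,0,0.05,1,26.2,0,3.0],[0,0,0.05,1,26.2,0,3.0]],
])

```text
clock: 26.17
tool_pos: [0.5186, 0.1258, 0.1081]
orientation: [179.9, 0.2, -6.5]
force: [-0.2, 0.1, -2.0]
opening: 0.0377
gripper_force: 29.8
```

play_rows([
  [[0,0,0.07,-1.3,25.3,0,3.0],[0,0,0.07,-1.3,25.3,0,3.0],[0,0,0.07,-1.3,25.3,0,3.0],[0,0,0.07,-1.3,25.3,0,3.0],[0,0,0.07,-1.3,25.3,0,3.0],[0,0,0.07,-1.3,25.3,0,3.0],[0,0,0.07,-1.3,25.3,0,3.0],[0,0,0.07,-1.3,25.3,0,3.0]],
])

```text
clock: 26.83
tool_pos: [0.4788, -0.1222, 0.1084]
orientation: [180.0, 0.1, -10.5]
force: [0.5, -0.2, -2.1]
opening: 0.0377
gripper_force: 29.8
```

play_rows([
  [[0,0,0.09,-5.6,21.7,0,3.0],[0,0,0.09,-5.6,21.7,0,3.0],[0,0,0.09,-5.6,21.7,0,3.0],[0,0,0.09,-5.6,21.7,0,3.0],[0,0,0.09,-5.6,21.7,0,3.0],[0,0,0.09,-5.6,21.7,0,3.0],[0,0,0.09,-5.6,21.7,0,3.0],[0,0,0.09,-5.6,21.7,0,3.0]],
])

```text
clock: 27.5
tool_pos: [0.3864, -0.3237, 0.1087]
orientation: [-180.0, 0.1, -15.5]
force: [-0.8, -0.4, -2.0]
opening: 0.0376
gripper_force: 29.8
```

play_rows([
  [[0,0,0,0,0,3,3.0],[0,0,0,0,0,6,3.0],[0,0,0,0,0,8,3.0],[0,0,0,0,0,8.5,3.0],[0,0,0,0,0,8.5,3.0],[0,0,0,0,0,8.5,3.0],[0,0,0,0,0,8.5,3.0]],
])

```text
clock: 28.08
tool_pos: [0.3878, -0.3239, 0.0258]
orientation: [180.0, -0.1, -15.3]
force: [-0.2, -0.8, -0.8]
opening: 0.0376
gripper_force: 29.8
```

```bash
python3 - <<'E'
from plan import *
b=place("yellow")
plan([(b[0],b[1],.0115,b[2])])
E
```

```text
clock 28.0833 tcp [ 0.3878 -0.3239  0.0258] [ 1.80e+02 -1.00e-01 -1.53e+01] q [-18.  18. -35.   0. -37.  92.] open 0.0376 29.840464890003204
to [ 3.86e-01 -3.24e-01  1.20e-02 -1.54e+01] az 0.0 shift [-0.2  0.   1.4] rows 0.3
```

play_rows([
  [[0,0,0,-0.2,0,0.5,3.0],[0,0,0,-0.2,0,1.0,3.0],[0,0,0,-0.2,0,1.3,3.0],[0,0,0,-0.2,0,1.4,3.0],[0,0,0,-0.2,0,1.45,3.0],[0,0,0,-0.2,0,1.45,3.0],[0,0,0,-0.2,0,1.45,3.0]],
])

```text
clock: 28.67
tool_pos: [0.3843, -0.3234, 0.0108]
orientation: [180.0, -0.0, -15.4]
force: [-2.0, 3.7, 9.9]
opening: 0.0375
gripper_force: 29.8
```

Contact. Releasing, lifting, then moving aside for a final look.

play_rows([
  [[0,0,0,0,0,0,5.6],[0,0,0,0,0,0,5.6],[0,0,0,0,0,0,5.6],[0,0,0,0,0,-1.0,5.6],[0,0,0,0,0,-4.0,5.6],[0,0,0,0,0,-8.0,5.6],[0,0,0,0,0,-12.0,5.6],[0,0,0,0,0,-14.0,5.6]],
])

```text
clock: 29.33
tool_pos: [0.386, -0.3245, 0.1546]
orientation: [179.9, -0.3, -15.4]
force: [0.7, -0.3, 1.2]
opening: 0.0554
gripper_force: 0.0
```

play_rows([
  [[0,0,0,10,-30,0,5.6],[0,0,0,10,-30,0,5.6],[0,0,0,10,-30,0,5.6],[0,0,0,10,-30,0,5.6],[0,0,0,10,-30,0,5.6],[0,0,0,10,-30,0,5.6],[0,0,0,10,-30,0,5.6],[0,0,0,10,-30,0,5.6]],
])

```text
clock: 30.0
tool_pos: [0.5626, -0.0577, 0.15]
orientation: [-180.0, -0.0, -15.3]
force: [0.6, 0.4, -0.5]
opening: 0.0561
gripper_force: 0.0
```

play_rows([
  [[0,0,0,0,-25,0,5.6],[0,0,0,0,-25,0,5.6],[0,0,0,0,-25,0,5.6],[0,0,0,0,-25,0,5.6],[0,0,0,0,-25,0,5.6],[0,0,0,0,-25,0,5.6],[0,0,0,0,-25,0,5.6],[0,0,0,0,-25,0,5.6]],
])

```text
clock: 30.67
tool_pos: [0.627, 0.1825, 0.149]
orientation: [180.0, 0.0, -15.2]
force: [-0.9, -0.3, -0.0]
opening: 0.056
gripper_force: 0.0
```

```bash
python3 - <<'E'
from plan import *
plan([])
s=ctrl.snapshot("top");cv2.imwrite("pics/t6.png",cv2.resize(s["color"][110:290,320:520,::-1],None,fx=3.2,fy=3.2))
E
```

```text
clock 30.6667 tcp [0.627  0.1825 0.149 ] [180.    0.  -15.2] q [ 33.  22.  -8.  -0. -60.  41.] open 0.056 0.0
```

View pics/t6.png

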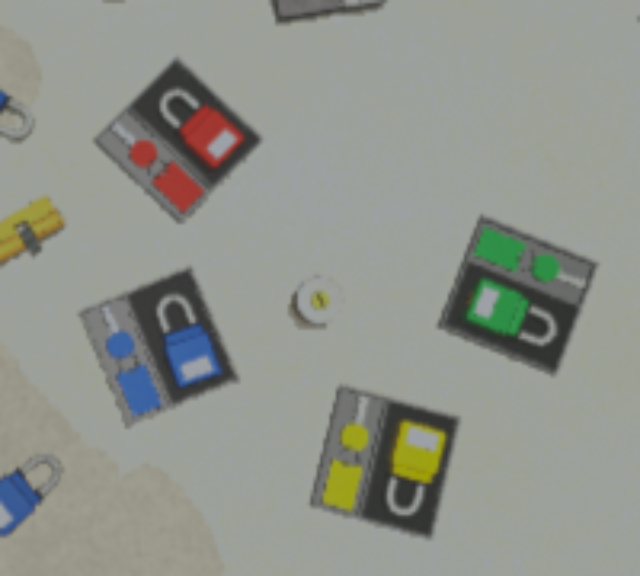

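All four padlocks lie flat in the matching bays: red (205,130), blue (187,335), yellow (415,460) and green (505,308). The brass cylinder hasn't moved. Handing in.

```bash
python3 -c "
from plant import ctrl
print(ctrl.close_job())"
```

```text
the job is handed in; nothing more can be done
None
```

All four padlocks are lying flat in the bays of their own-colour trays, and the job was handed in at about 31 s on the robot's clock; the cylinder and pin dish were never touched, and no verdict came back.

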